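# Dock the engine parts tray and show the connecting rod to the inspection camera

## Task

Slide the blue parts tray with the orange grip into the aluminium holder until it is fully home against the back stop, then pick the connecting rod out of the tray and hold it up to the inspection camera: lying flat and level, the middle of its shank straight above the yellow spot and at the height of the lens, its length square across the lens's line of sight (either end to the left). Finish while still holding it there, still, in the gripper alone; the piston stays standing in the tray, the tray stays home, and the other things on the bench are left where they are.

Things in the scene. Friction and masses are not known exactly. Their poses are not given: they have to be found in the camera images.
- holder: Fixed aluminium holder, left or right. Origin on the bench where the tray's origin lies when home; x = push-in direction. Back stop 30 mm high, face at x = 82.5 mm. Side rails x = 0 to 90, inner faces y = +-105 mm (3 mm play each side), with lips over the tray's edges 9 to 13 mm up, in to y = +-97.5. Yellow guides flare to y = +-120 at x = -30. Line the tray up before it enters.
- tray: Loose blue tray, 0.45 kg, on the bench 105 to 130 mm short of home, a bit aside and askew. Origin: centre of underside; x towards the holder. Base 165 (x) by 204 (y), 4 mm thick; walls 4 mm thick, tops 22 mm above the bench, outer faces x = +-82.5, y = +-94; middle wall along x at y = 0. Two compartments 157 by 88 mm, centred at y = +-46: the rod lies in one, the piston stands in the other.
- tray_middle (a point): The tray's origin as a point (centre of its underside), same axes as the tray. At (0, 0, 0) of the holder when fully home.
- tray_fin (a point): Centre of the orange grip fin on the tray's near end: an upright plate 56 mm long (along tray x), 12 mm thick (along tray y), from 10 to 48 mm above the bench (centre 29 mm), 110.5 mm from the tray's centre towards -x. Pinch it from above across its thickness; sliding takes 5 to 20 N, more if pressed down.
- rod: The connecting rod as a body, same axes as point rod_middle; origin 12 mm below that point.
- rod_middle (a point): Mid-shank, half-way up, of the aluminium connecting rod (0.18 kg) lying flat in the tray. x along the rod to the big eye, z up. Shank 16 mm wide (y), 18 thick (z), 44 mm free to grip; 7 to 25 mm above the bench (middle 16). Big eye 48 mm wide at x = 48, small eye 28 wide at x = -37; both 24 thick. 30 mm free beside the shank to the tray walls: open the fingers only about 45 mm.
- piston: Aluminium piston standing in the other compartment, 58 mm across, 45 mm high, 0.15 kg; origin at the centre of its underside. Stays there.
- stand: Fixed inspection stand; its place and yaw change, left or right. Origin: centre of the underside of its grey base plate, 260 (x) by 110 (y) mm, 8 mm thick. A mast at x = 95 mm carries a black camera head, 56 mm wide and 48 mm high, centre and lens axis 200 mm above the bench, top at 224 mm. The lens looks along -x (towards the robot, more or less).
- lens (a point): Centre of the lens's front glass, 200 mm above the bench, at x = 37 mm of the stand; same axes as the stand.
- view_point (a point): The viewing point in the air where the middle of the rod's shank belongs: straight above the yellow spot (26 mm across) on the base plate, at lens height (200 mm above the bench), 122 mm in front of the lens. Same axes as the stand: x towards the lens; the rod should lie along y, level.
- wrench: Steel wrench lying at the left; bystander.
- hammer: Hammer lying at the right; bystander.
- spray_can: Orange-labelled can, 66 mm across, 190 mm high, standing at the left; bystander.
- jar: Jar with red cap, 70 mm across, 85 mm high, standing at the right; bystander.
- carton: Cardboard carton 50 by 60 by 50 mm towards the back in the middle; bystander.
- mug: Blue mug 80 mm across, 90 mm high, at the right near the robot; bystander.
There are look-alikes about, which are no part of the job. Leave any green or turquoise look-alike of the piston alone. What is shaped like the rod but pink is not meant.

How it is judged (in metres and radians):
On the way, in this order (a step that is already met when the one before it is completed fails the run):
1. the tray is fully home in the holder with the rod still lying in it (x of tray_middle in the frame of holder between -0.007 and 0.005 m and y of tray_middle in the frame of holder between -0.008 and 0.008 m and angle between the x axis of tray and the x axis of holder, either way round below 0.06 rad and height (world z) of tray_middle below 0.006 m and height (world z) of rod_middle below 0.03 m), for 0.2 s.
2. the rod is lifted out of the tray, at least 0.1 m above the bench, in the gripper (height (world z) of rod_middle above 0.1 m and contact force between rod and the fingers above 0.5 N and contact force between rod and tray below 0.2 N), for 0.2 s.
At the end, for the whole second after the job is handed in: Gripper alone holds the rod, still: shank middle within 15 mm sideways and in height of the viewing point, square across the lens axis within 0.17 rad and level within 0.2. Tray within 7 mm of home (8 mm sideways, 0.06 rad), flat, piston standing in it (x of tray_middle in the frame of holder between -0.007 and 0.005 m and y of tray_middle in the frame of holder between -0.008 and 0.008 m and angle between the x axis of tray and the x axis of holder, either way round below 0.06 rad and height (world z) of tray_middle below 0.006 m and angle between piston's own z axis and vertical below 0.3 rad and height (world z) of piston below 0.015 m and x of piston in the frame of tray_middle between -0.08 and 0.08 m and y of piston in the frame of tray_middle between -0.1 and 0.1 m and horizontal distance between rod_middle and view_point below 0.015 m and z of rod_middle in the frame of view_point between -0.015 and 0.015 m and angle between the x axis of rod and the y axis of stand, either way round below 0.17 rad and angle between rod_middle's own z axis and vertical below 0.2 rad and contact force between rod and the fingers above 1 N and contact force between rod and tray below 0.2 N and contact force between rod and stand below 0.2 N and linear speed of rod below 0.03 m/s and angular speed of rod below 0.3 rad/s); the arm keeps its last pose, push and grip.
It fails at once if a thing standing or lying about the bench is pushed more than 30 mm away (distance of any of wrench, hammer, spray_can, jar, carton, mug from where it was at the start of the episode above 0.03 m).
It fails at once if the piston is tipped over (angle between piston's own z axis and vertical above 0.6 rad).
It also fails if it takes over 56 s, if anything falls off the work surface, if the arm or the gripper's body presses on something with over 40 N, if the wrist force passes 120 N, or if a joint passes its speed limit or range.

## Robot

A 7-joint arm with a two-finger parallel gripper is mounted at the origin on the work surface. World frame = base frame: x ahead of the robot, y to its left, z up, the work surface at z = 0. Lengths are in mm, angles in rad, forces in N, time in s.
With the tool pointing down it reaches from about 350 to 900 mm from the base axis. Payload 8.1 kg.
Tool frame: the origin (TCP) lies where the fingers leave the gripper's body, on its centre line; the fingertips stand 73 mm ahead of it and the grasp point (between the pads) lies 54 mm ahead of it; z points along the fingers, y is the direction in which the jaws open and shut (so a half turn about z gives the same grasp; the last joint's range is limited). The gripper opens to 85 mm and grips with 20 to 120 N. Pads are 22 mm wide; open, the fingers measure 114 mm over their backs; the gripper's body (76 mm by 85 mm) begins 54 mm behind the grasp point. The pads swing forward as they close: fully open they stand 13 mm farther back than shut.
Start: joints at [-1.239, 0.434, 0.025, 1.573, -0.012, 1.134, -0.075], TCP at [263.294, 566.846, 303.923] pointing down, gripper open.
Joint ranges: [-2.62, 2.62], [-0.44, 2.09], [-1.27, 1.32], [0.08, 2.57], [-1.32, 4.46], [0.12, 2], [-2.74, 2.74]. Speed limits (rad/s): [2.22, 2.22, 3.01, 3.01, 3.14, 3.14, 3.14].

## Interface

Orientations are given as [roll, pitch, yaw] about the fixed x, y, z axes, in that order (R = Rz(yaw) Ry(pitch) Rx(roll)).
In Python, from cell import sensors, camera, camera_info, arm gives the robot as it stands. The module is installed in compiled form; this text tells all that it offers.
- The arm moves only by the tool arm_command, never from a script. Its argument "motion" is a list of rows, each an object with "slide": the shift along the tool's x, y, z as a fraction of full scale, a list of three; "delta_rot": the turn, a rotation vector about the tool's x, y, z as a fraction of full scale, a list of three; "claw": the gripper's target within -1 to 1 (fully open at 1, half-way at 0, shut at -1). In form: [{"slide": [x, y, z], "delta_rot": [wx, wy, wz], "claw": claw}, ...]. A call has 1 to 12 rows; each row is the pose to reach, as a shift and turn from the pose commanded when the call began, along the tool's axes at that moment; what a row does not reach only later rows make up. Full scale, the value 1, is 0.1 m for a shift and pi/4 rad for a turn. A row lasts 1/12 s, in which the tool goes at most 41.7 mm and 7.16 degrees, less where a joint would pass 70% of its speed; a pose out of reach is approached as far as the arm can. A call with a number of a shift or a turn outside -1 to 1 is refused whole. A call with a gripper value outside its range is refused whole. The fingers move at their own pace and stop on an object; "newtons" is the grip in N (left out, the last holds). Time passes only in rows, so rows that repeat a pose let the fingers close. It gives the time, the measured TCP pose, the force and the opening at its end, in the units of the state.
- sensors.get_obs(): the state, without advancing time (a new reading comes with each control period).
- camera(name): name is "scene" or "top" or "wrist"; returns the picture (420x560x3 uint8, red, green, blue); there is no depth.
- camera_info(name): a dict with "K" (3x3 intrinsics, pixels), "R" (3x3) and "t" (3): a world point X has camera coordinates R X + t. Camera axes: x right, y down, z forward; pixel columns grow to the right and rows downward; lengths in mm; the calibration is good to about 2 mm. A picture is of the moment at which its call begins: read the wrist's pose just before it. camera_info takes no time and is no camera call; for the wrist camera it gives the pose at the moment of the call.
- arm.hand_in(): hands the job in, once; it reports no verdict.
The state is a dict: "clock": time; "joint_pos": joint angles; "qvel": joint speeds; "joint_torque": joint torques, N m; "position": TCP position; "orientation": TCP orientation; "wrist_force": force on the tool from outside, world axes, zero at the start; "moment": the same for the moment, N m; "width": finger opening in mm.
Only numpy, scipy, OpenCV 4.12 (cv2) and the standard library are available. Lean on these libraries where they do the work, as an engineer would, in place of code of your own. Each camera call takes 0.05 s, during which the arm holds its last target.

## Working session

There is one attempt and no reset: what is moved stays moved. The work goes in short steps, Python scripts to look and compute and a tool call to move; the robot and the scene stay as the last step left them, time stands still between calls to the robot, and variables do not carry over. Pictures are saved under pics/ and viewed, and the job is handed in when it is done.

Besides the shell and the picture viewer there is one more tool, called after "Request:" as a command line: name --argument value ..., lists and objects as JSON in quotes. arm_command: Moves the arm, as the interface text tells. Shift numbers are shares of 0.1 m and turn numbers shares of pi/4 rad, none past 1 either way. Its arguments: {"type":"object","properties":{"motion":{"type":"array"},"newtons":{"type":"number"}},"required":["motion"]}

```bash
mkdir -p pics; python3 - <<'E'
from cell import sensors,camera,camera_info
import cv2
o=sensors.get_obs();print(o)
for n in("scene","top","wrist"):
    im=camera(n);cv2.imwrite(f"pics/{n}0.png",im[:,:,::-1]);i=camera_info(n);print(n,i)
E
```

```text
{'clock': 0.0, 'joint_pos': array([-1.23862391,  0.43524742,  0.02498092,  1.57409841, -0.01159779,
        1.13399064, -0.07509917]), 'qvel': array([ 6.32775391e-05,  8.81901707e-04, -1.79187925e-03,  2.50696099e-03,
       -1.32872596e-03,  4.20993257e-04, -5.86593411e-04]), 'joint_torque': array([ 4.47010198e-04, -6.70467353e+01,  1.02467380e+00, -3.16214991e+01,
        1.52062287e-02,  1.24951117e-02, -1.88846366e-05]), 'position': array([263.13519713, 566.47950249, 303.11027674]), 'orientation': array([-3.14000096e+00,  1.50824161e-04,  2.70674510e+00]), 'wrist_force': array([1.15100094, 0.30826473, 0.07397863]), 'moment': array([0.01492615, 0.00395418, 0.00032297]), 'width': 85.43793553239679}
scene {'K': array([[464.70230585,   0.        , 279.12289215],
       [  0.        , 464.70230585, 199.16681317],
       [  0.        ,   0.        ,   1.        ]]), 'R': array([[ 0.74442729,  0.66769854,  0.00258135],
       [ 0.45600538, -0.50557575, -0.73242901],
       [-0.48773671,  0.54641725, -0.68083851]]), 't': array([-378.71775356, -158.65218392, 2013.08452566])}
top {'K': array([[403.86593541,   0.        , 280.30843563],
       [  0.        , 403.86593541, 206.8755112 ],
       [  0.        ,   0.        ,   1.        ]]), 'R': array([[-0.01924561, -0.99981287,  0.00195508],
       [-0.99813459,  0.01909992, -0.05798739],
       [ 0.0579392 , -0.00306743, -0.9983154 ]]), 't': array([ -20.66636241,  559.67571473, 1245.50133655])}
wrist {'K': array([[364.5978361 ,   0.        , 285.34599481],
       [  0.        , 364.5978361 , 205.89490011],
       [  0.        ,   0.        ,   1.        ]]), 'R': array([[ 4.21002397e-01,  9.07059430e-01, -4.15565518e-04],
       [ 8.57223842e-01, -3.97721863e-01,  3.27085011e-01],
       [ 2.96520264e-01, -1.38059806e-01, -9.44994827e-01]]), 't': array([-624.28920656,  -41.18080314,  381.20232301])}
```

View pics/top0.png

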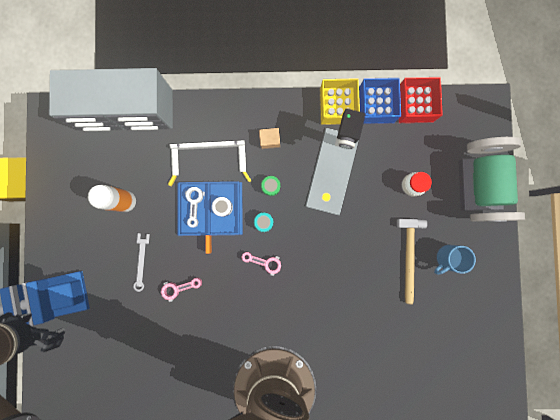

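View pics/scene0.png

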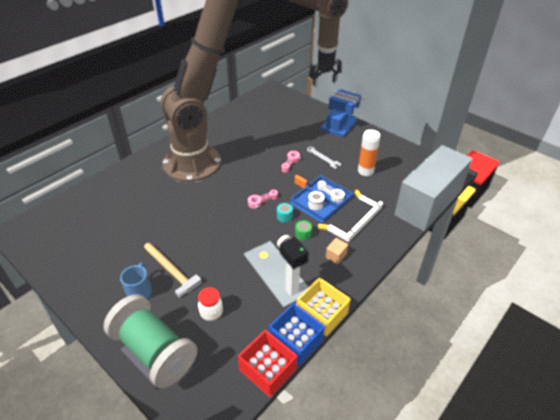

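View pics/wrist0.png

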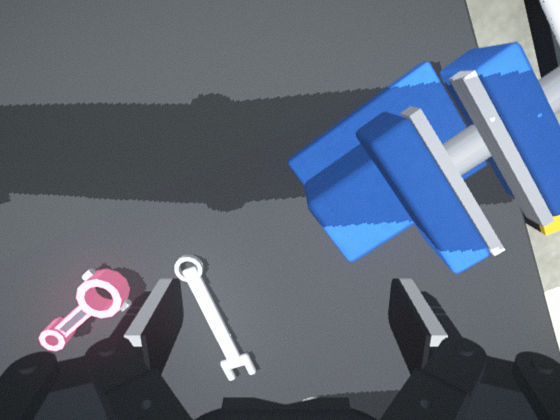

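The top view shows the blue tray at about (209,208), its orange fin at (208,244), the grey rod at (193,207) and the piston at (221,206). The holder is at (208,160) and the stand at (332,170), with the yellow spot at (326,197). For the rod, the candidates are the grey one in the tray at (193,207) and the pink ones at (181,289) and (262,263); the grey one fits. For the piston, the green (271,185) and turquoise (264,222) ones are look-alikes. An enlarged crop will confirm this.

```bash
python3 - <<'E'
import cv2
im=cv2.imread("pics/top0.png")
c=cv2.resize(im[130:260,160:290],None,fx=4.6,fy=4.6,interpolation=cv2.INTER_CUBIC);cv2.imwrite("pics/c1.png",c)
c=cv2.resize(im[95:225,295:385],None,fx=4.6,fy=4.6,interpolation=cv2.INTER_CUBIC);cv2.imwrite("pics/c2.png",c)
E
```

```text
(no output)
```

View pics/c1.png

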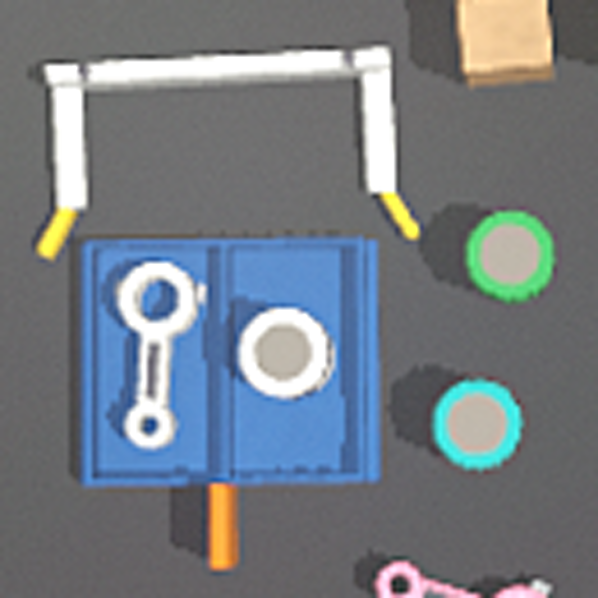

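View pics/c2.png

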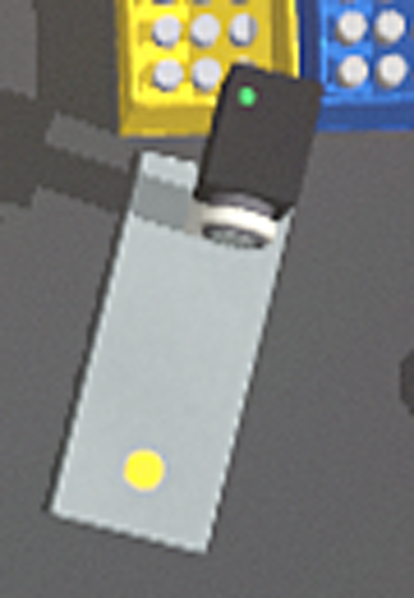

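```bash
cat > h.py <<'E'
import numpy as np, cv2, json
from scipy.optimize import least_squares
def back(info,px,z):
    K,R,t=info["K"],info["R"],info["t"]
    px=np.atleast_2d(np.array(px,float)); out=[]
    C=-R.T@t
    for u,v in px:
        d=R.T@np.linalg.solve(K,[u,v,1.]); s=(z-C[2])/d[2]; out.append(C+s*d)
    return np.array(out)
def proj(info,X):
    K,R,t=info["K"],info["R"],info["t"]
    c=np.atleast_2d(X)@R.T+t; p=c@K.T; return p[:,:2]/p[:,2:]
def loc(pose,P):
    x,y,a=pose; P=np.atleast_2d(np.array(P,float)); c,s=np.cos(a),np.sin(a)
    return np.c_[x+c*P[:,0]-s*P[:,1],y+s*P[:,0]+c*P[:,1],P[:,2]]
def fit(info,P,px,g):
    px=np.array(px,float)
    r=least_squares(lambda q:(proj(info,loc([q[0]*100,q[1]*100,q[2]],P))-px).ravel(),[g[0]/100,g[1]/100,g[2]])
    q=r.x*[100,100,1]; return q,np.abs(r.fun).max()
def crop(px,x0,y0,s): return (np.array(px,float)+.5)/s-.5+[x0,y0]
def draw(im,info,pose,segs,col):
    for a,b in segs:
        p=proj(info,loc(pose,[a,b])); 
        cv2.line(im,tuple(np.round(p[0]*16).astype(int).tolist()),tuple(np.round(p[1]*16).astype(int).tolist()),col,1,cv2.LINE_AA,4)
def box(x0,x1,y0,y1,z):
    c=[(x0,y0,z),(x1,y0,z),(x1,y1,z),(x0,y1,z)]; return [(c[i],c[(i+1)%4]) for i in range(4)]
def tcp_cmd(o,goal_xyz,goal_R):
    """slide / delta_rot from pose o to goal"""
    from scipy.spatial.transform import Rotation as Ro
    R=Ro.from_euler('xyz',o['orientation']); 
    sl=R.inv().apply(np.array(goal_xyz)-o['position'])/100
    dr=(R.inv()*goal_R).as_rotvec()/(np.pi/4)
    return np.round(sl,4),np.round(dr,4)
E
cat > m1.py <<'E'
from h import *
from cell import camera_info,sensors
I=camera_info("top")
f=lambda p:crop(p,160,130,4.6)
g=lambda p:crop(p,295,95,4.6)
H,e=fit(I,[(0,97.5,13),(0,-97.5,13)],f([(88,207),(370,193)]),[600,180,0]);print("holder",H,e)
T,e=fit(I,[(82.5,102,4),(82.5,-102,4),(-82.5,-102,4),(-82.5,102,4)],f([(83,240),(378,240),(380,482),(79,485)]),[500,180,0]);print("tray",T,e)
F=back(I,f([(222,484),(223,570)]),48);print("fin",F,np.linalg.norm(F[1]-F[0]),F.mean(0),loc(T,[(-110.5,0,48)]))
rod=back(I,f([(158,298),(150,426),(154,370)]),28);print("rod",rod[:,:2],np.linalg.norm(rod[0]-rod[1]))
S,e=fit(I,[(130,55,8),(-130,55,8),(-130,-55,8)],g([(143,152),(52,513),(205,552)]),[600,-100,-.2]);print("stand",S,e)
sp=back(I,g([(145,469)]),8);print("spot",sp,loc(S,[(-85,0,8)]))
print("piston",back(I,f([(286,352)]),45))
o=sensors.get_obs()
E
python3 m1.py
```

```text
holder [6.70115640e+02 1.89602259e+02 3.09061458e-02] 0.3221237810927562
tray [ 5.60113385e+02  1.91491040e+02 -1.37635233e-02] 0.5117202573876796
fin [[476.65661104 189.94119702  48.        ]
 [420.23623233 189.78334572  48.        ]] 56.42059953039349 [448.44642168 189.86227137  48.        ] [[449.62385078 193.0118615   48.        ]]
rod [[602.36636897 235.47539315]
 [516.26659561 241.43166017]
 [553.84391156 238.49574183]] 86.30555074375677
stand [ 6.70706903e+02 -1.98805075e+02 -2.71665169e-01] 0.4237711394065826
spot [[ 589.42083313 -176.37004351    8.        ]] [[ 588.82424317 -175.9965232     8.        ]]
piston [[563.20368791 147.25371792  45.        ]]
```

```bash
cat > go.py <<'E'
import sys
from h import *
from cell import sensors
from scipy.spatial.transform import Rotation as Ro
o=sensors.get_obs();x,y,z,yaw=map(float,sys.argv[1:5])
print(o['clock'],o['position'].round(1),o['orientation'].round(3),o['width'].round(1),o['wrist_force'].round(1),o['joint_pos'].round(2))
print(*tcp_cmd(o,[x,y,z],Ro.from_euler('xyz',[np.pi,0,yaw])))
E
python3 go.py 440 191 300 3.128
```

```text
Traceback (most recent call last):
  File "go.py", line 6, in <module>
    print(o['clock'],o['position'].round(1),o['orientation'].round(3),o['width'].round(1),o['wrist_force'].round(1),o['joint_pos'].round(2))
                                                                      ^^^^^^^^^^^^^^^^
AttributeError: 'float' object has no attribute 'round'
```

```bash
sed -i "s/o\['width'\].round(1)/round(o['width'],1)/" go.py
python3 go.py 440 191 300 3.128
```

```text
0.15 [263.2 566.6 303.3] [-3.14   0.     2.707] 85.3 [-0.5 -0.6  1.1] [-1.24  0.44  0.02  1.57 -0.01  1.13 -0.08]
[-3.1858 -2.6613  0.0367] [-1.500e-03 -2.000e-04 -5.364e-01]
```

Request:
arm_command --motion '[{"slide":[-0.27,-0.22,0],"delta_rot":[0,0,0],"claw":1},{"slide":[-0.53,-0.44,0],"delta_rot":[0,0,0],"claw":1},{"slide":[-0.8,-0.665,0],"delta_rot":[0,0,0],"claw":1}]'

```text
clock: 0.4
position: [307.7, 471.9, 303.3]
orientation: [-3.141, -0.0, 2.708]
wrist_force: [1.3, 0.8, -0.5]
width: 85.6
```

Request:
arm_command --motion '[{"slide":[-0.27,-0.22,0],"delta_rot":[0,0,0],"claw":1},{"slide":[-0.53,-0.44,0],"delta_rot":[0,0,0],"claw":1},{"slide":[-0.8,-0.665,0],"delta_rot":[0,0,0],"claw":1}]'

```text
clock: 0.65
position: [352.6, 377.2, 303.8]
orientation: [-3.141, -0.0, 2.707]
wrist_force: [1.4, -0.4, 0.7]
width: 85.7
```

Request:
arm_command --motion '[{"slide":[-0.27,-0.22,0],"delta_rot":[0,0,0],"claw":1},{"slide":[-0.53,-0.44,0],"delta_rot":[0,0,0],"claw":1},{"slide":[-0.8,-0.665,0],"delta_rot":[0,0,0],"claw":1}]'

```text
clock: 0.9
position: [397.1, 283.2, 303.9]
orientation: [3.142, -0.0, 2.707]
wrist_force: [1.4, -0.5, 0.3]
width: 85.5
```

Request:
arm_command --motion '[{"slide":[-0.27,-0.22,0],"delta_rot":[0,0,-0.13],"claw":1},{"slide":[-0.53,-0.44,0],"delta_rot":[0,0,-0.26],"claw":1},{"slide":[-0.785,-0.665,0],"delta_rot":[0,0,-0.4],"claw":1},{"slide":[-0.785,-0.665,0],"delta_rot":[0,0,-0.536],"claw":1},{"slide":[-0.785,-0.665,0],"delta_rot":[0,0,-0.536],"claw":1},{"slide":[-0.785,-0.665,0],"delta_rot":[0,0,-0.536],"claw":1}]'

```text
clock: 1.4
position: [439.9, 191.5, 303.8]
orientation: [3.141, -0.0, 3.124]
wrist_force: [0.6, -0.2, -0.0]
width: 85.2
```

```bash
python3 go.py 440 191 300 3.128; cat > shot.py <<'E'
import sys,cv2,pickle
from cell import sensors,camera,camera_info
n,tag=sys.argv[1:3]
i=camera_info(n);im=camera(n);i2=camera_info(n)
print(abs(i["t"]-i2["t"]).max(), -(i["R"].T@i["t"]))
cv2.imwrite(f"pics/{tag}.png",im[:,:,::-1]);pickle.dump(i,open(f"{tag}.pkl","wb"))
E
python3 shot.py wrist w1
```

```text
1.4 [439.9 191.5 303.8] [ 3.141 -0.     3.124] 85.2 [ 0.6 -0.2 -0. ] [-0.63  0.2   0.13  1.92 -0.03  1.02  1.06]
[-0.0007 -0.0047  0.0382] [ 0.0004 -0.0005 -0.0051]
0.24236570983418915 [354.00420138 193.26575707 373.99634678]
```

View pics/w1.png

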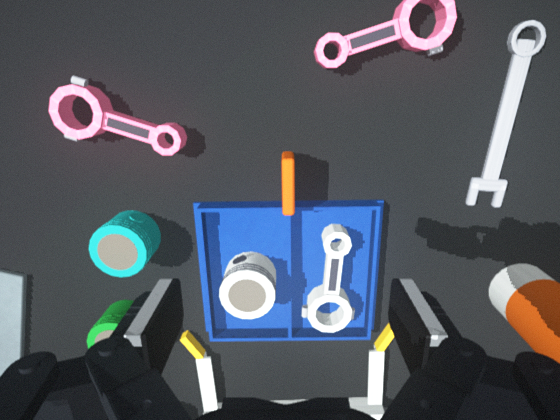

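The wrist view shows the tray from (194,203) to (384,338), the fin at (288,183), the rod at (333,275), the piston at (248,290) and the holder guides at (193,343) and (384,337). I'll overlay the model to check the estimates.

```bash
cat > ov.py <<'E'
import sys,pickle
from h import *
def overlay(src,tag,T,H,x0,y0,w,h,s):
    I=dict(pickle.load(open(src+".pkl","rb"))); im=cv2.imread(f"pics/{src}.png")
    im=cv2.resize(im[y0:y0+h,x0:x0+w],None,fx=s,fy=s,interpolation=cv2.INTER_CUBIC)
    K=I["K"].copy();K[0,2]=(K[0,2]-x0+.5)*s-.5;K[1,2]=(K[1,2]-y0+.5)*s-.5;K[0,0]*=s;K[1,1]*=s;I["K"]=K
    draw(im,I,T,box(-82.5,82.5,-102,102,4),(0,255,0));draw(im,I,T,box(-82.5,82.5,-94,94,22),(0,255,255));draw(im,I,T,box(-138.5,-82.5,-6,6,48),(255,0,255))
    draw(im,I,H,box(0,90,97.5,98,13),(0,0,255));draw(im,I,H,box(0,90,-98,-97.5,13),(0,0,255));draw(im,I,H,box(82.5,83,-105,105,30),(0,0,255))
    cv2.imwrite(f"pics/{tag}.png",im)
if __name__=="__main__":
    overlay("w1","w1o",[560.1,191.5,-.0138],[670,189.6,.031],160,140,260,260,2.3)
E
python3 ov.py
python3 - <<'E'
import pickle
from cell import camera_info
pickle.dump(camera_info("top"),open("top0.pkl","wb"))
import sys;sys.path.insert(0,".")
import os;os.chdir(".")
from ov import overlay
overlay("top0","t0o",[560.1,191.5,-.0138],[670,189.6,.031],160,130,130,130,4.6)
E
```

```text
(no output)
```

View pics/w1o.png

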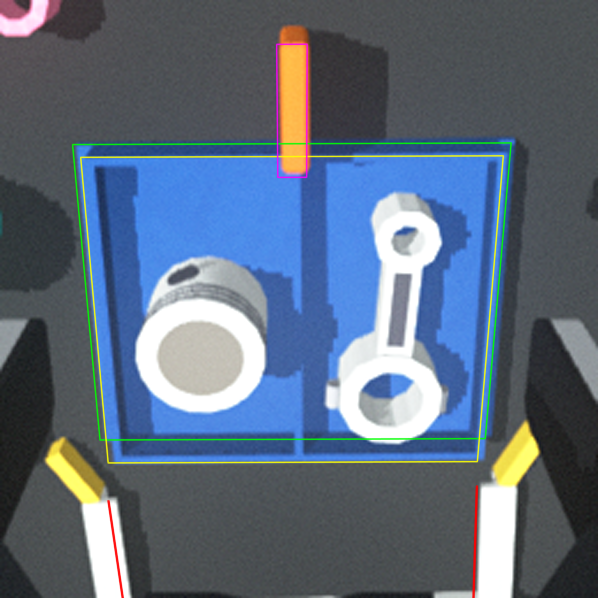

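View pics/t0o.png

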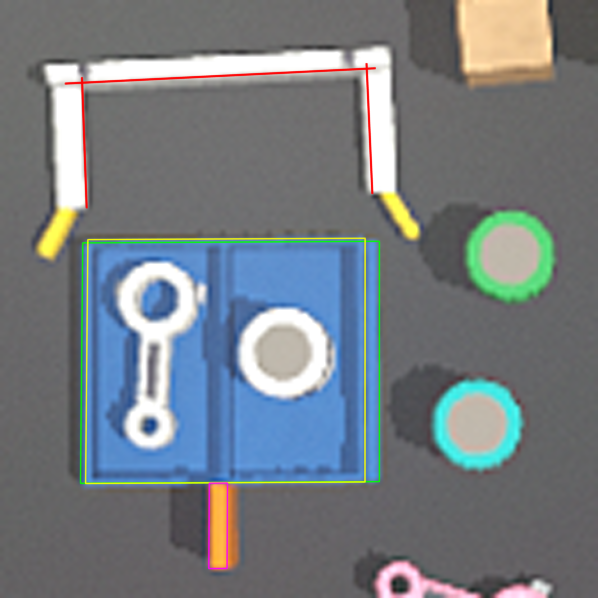

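```bash
cat > rails.py <<'E'
from h import *
import pickle
def cross(prof,lo,hi):
    th=.5*(lo+hi); s=prof-th; out=[]
    for i in range(len(s)-1):
        if s[i]*s[i+1]<0: out.append((i+s[i]/(s[i]-s[i+1]),np.sign(s[i+1])))
    return out
I=pickle.load(open("top0.pkl","rb"));im=cv2.imread("pics/top0.png").astype(float).min(2)
# rows crossing rails
for y in range(150,173,2):
    a=[round(168+c[0],2) for c in cross(im[y,168:182],75,240)];b=[round(233+c[0],2) for c in cross(im[y,233:250],75,240)]
    A=[back(I,[(u,y)],13)[0,:2].round(1).tolist() for u in a];B=[back(I,[(u,y)],13)[0,:2].round(1).tolist() for u in b]
    print(y,A,B)
for x in range(184,238,6):
    a=[140+c[0] for c in cross(im[138:156,x],75,240)]
    print(x,[round(v-2,2) for v in a],[back(I,[(x,v-2)],30)[0,:2].round(1).tolist() for v in a])
E
python3 rails.py
```

```text
150 [[745.8, 310.8], [745.4, 289.4]] [[741.8, 97.6], [741.4, 77.9]]
152 [[739.4, 309.8], [739.0, 289.3]] [[735.4, 97.6], [735.0, 77.5]]
154 [[733.0, 309.9], [732.6, 289.2]] [[729.0, 97.2], [728.6, 76.2]]
156 [[726.6, 309.9], [726.3, 289.1]] [[722.6, 97.0], [722.2, 76.4]]
158 [[720.3, 309.0], [719.9, 289.1]] [[716.3, 97.1], [715.8, 75.4]]
160 [[713.9, 309.0], [713.5, 288.9]] [[709.9, 96.7], [709.5, 75.5]]
162 [[707.5, 309.1], [707.2, 288.7]] [[703.5, 96.7], [703.1, 75.5]]
164 [[701.2, 309.2], [700.8, 287.7]] [[697.2, 96.3], [696.8, 75.4]]
166 [[694.8, 308.3], [694.4, 287.8]] [[690.8, 96.0], [690.4, 75.5]]
168 [[688.5, 308.3], [688.1, 287.4]] [[684.5, 96.1], [684.1, 75.5]]
170 [[682.1, 308.4], [681.7, 286.8]] [[678.1, 95.4], [677.7, 75.7]]
172 [[675.8, 307.8], [675.4, 286.8]] []
184 [np.float64(142.55), np.float64(148.24)] [[765.0, 265.0], [747.0, 265.1]]
190 [np.float64(142.47), np.float64(148.04)] [[764.9, 246.3], [747.3, 246.4]]
196 [np.float64(142.41), np.float64(147.83)] [[764.7, 227.6], [747.6, 227.7]]
202 [np.float64(141.57), np.float64(147.5)] [[767.0, 208.9], [748.3, 209.0]]
208 [np.float64(141.48), np.float64(146.97)] [[766.9, 190.2], [749.6, 190.3]]
214 [np.float64(141.42), np.float64(146.78)] [[766.8, 171.4], [749.9, 171.6]]
220 [np.float64(141.2), np.float64(146.5)] [[767.1, 152.7], [750.4, 152.9]]
226 [np.float64(140.48), np.float64(146.27)] [[769.0, 134.0], [750.8, 134.2]]
232 [np.float64(140.48), np.float64(146.01)] [[768.7, 115.3], [751.2, 115.5]]
```

Request:
arm_command --motion '[{"slide":[-0.05,0,0.4],"delta_rot":[0,0,0],"claw":1},{"slide":[-0.09,-0.015,0.8],"delta_rot":[0,0,0],"claw":1},{"slide":[-0.09,-0.015,1],"delta_rot":[0,0,0],"claw":1}]'

```text
clock: 1.7
position: [447.8, 190.4, 200.7]
orientation: [-3.14, -0.002, 3.127]
wrist_force: [-0.9, -0.7, 0.3]
width: 85.6
```

Request:
arm_command --motion '[{"slide":[0,0,0.3],"delta_rot":[0,0,0],"claw":0.6},{"slide":[0,0,0.6],"delta_rot":[0,0,0],"claw":0.4},{"slide":[0,0,0.8],"delta_rot":[0,0,0],"claw":0.3},{"slide":[0,0,1],"delta_rot":[0,0,0],"claw":0.2}]'

```text
clock: 2.03
position: [448.1, 191.2, 102.3]
orientation: [-3.141, -0.001, 3.127]
wrist_force: [-1.2, -0.6, -0.4]
width: 51.4
```

```bash
python3 go.py 449 193 92 3.128;  python3 shot.py wrist w2
```

```text
2.0333 [448.1 191.2 102.3] [-3.141e+00 -1.000e-03  3.127e+00] 51.4 [-1.2 -0.6 -0.4] [-0.58  0.5   0.09  2.11 -0.09  0.54  1.13]
[-0.0092  0.0184  0.1029] [-0.0002 -0.0016 -0.0011]
1.7189453957666956 [362.203965  192.6963256 172.5536711]
```

View pics/w2.png

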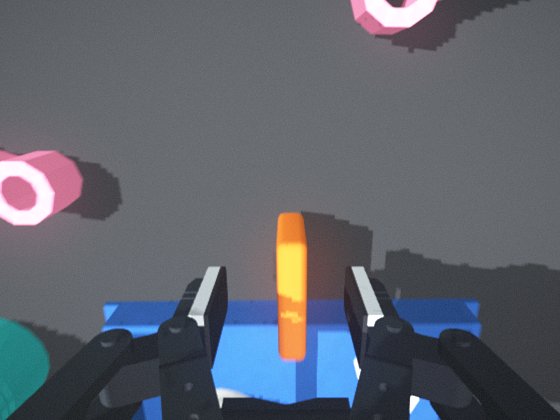

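The fin, at about (291,285), stands between the jaws, which are at 215 and 357. The pads are about 2 mm off centre. I'll lower and grip.

Request:
arm_command --motion '[{"slide":[0,0.018,0.1],"delta_rot":[0,0,0],"claw":0.2},{"slide":[0,0.018,0.1],"delta_rot":[0,0,0],"claw":-0.3},{"slide":[0,0.018,0.1],"delta_rot":[0,0,0],"claw":-1},{"slide":[0,0.018,0.1],"delta_rot":[0,0,0],"claw":-1},{"slide":[0,0.018,0.1],"delta_rot":[0,0,0],"claw":-1},{"slide":[0,0.018,0.1],"delta_rot":[0,0,0],"claw":-1}]' --newtons 60

```text
clock: 2.58
position: [449.6, 192.4, 95.1]
orientation: [3.14, 0.002, 3.129]
wrist_force: [-1.2, 2.4, 7.4]
width: 10.7
```

```bash
python3 go.py 449 193 92 3.128;  python3 shot.py top t2;python3 - <<'E'
import os;os.chdir(".")
from ov import overlay
overlay("t2","t2o",[560.1,191.5,-.0138],[670,191.2,.033],160,130,130,130,4.6)
E
```

```text
2.5833 [449.6 192.4  95.1] [3.140e+00 2.000e-03 3.129e+00] 10.7 [-1.2  2.4  7.4] [-0.58  0.51  0.09  2.12 -0.09  0.52  1.13]
[0.0064 0.006  0.0307] [0.0019 0.0024 0.0007]
0.0 [ 486.07060009  -27.53176489 1275.8977064 ]
```

View pics/t2o.png

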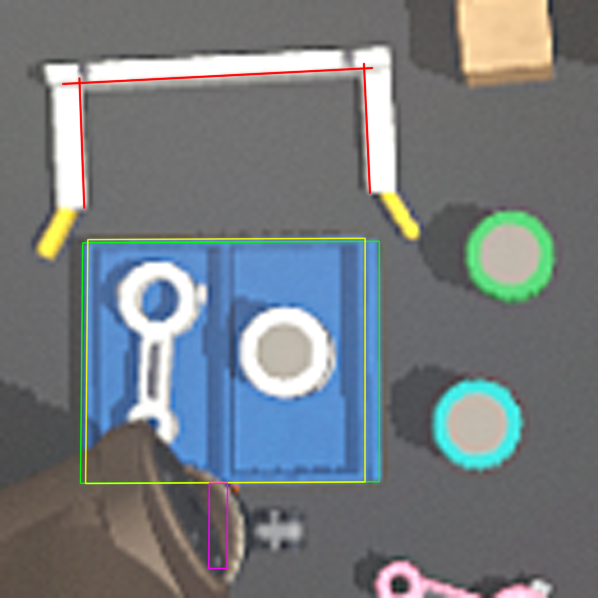

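Request:
arm_command --motion '[{"slide":[-0.02,-0.03,-0.03],"delta_rot":[0,0,-0.02],"claw":-1},{"slide":[-0.05,-0.06,-0.03],"delta_rot":[0,0,-0.04],"claw":-1},{"slide":[-0.07,-0.085,-0.03],"delta_rot":[0,0,-0.058],"claw":-1},{"slide":[-0.1,-0.085,-0.03],"delta_rot":[0,0,-0.058],"claw":-1},{"slide":[-0.12,-0.085,-0.03],"delta_rot":[0,0,-0.058],"claw":-1}]'

```text
clock: 3.05
position: [461.1, 182.2, 96.7]
orientation: [-3.141, -0.001, -3.111]
wrist_force: [-1.0, -0.0, -3.1]
width: 11.2
```

```bash
python3 go.py 462 184 95 3.1746;  python3 shot.py top t3;python3 - <<'E'
import os;os.chdir(".")
from h import *
from ov import overlay
from cell import sensors
o=sensors.get_obs();p=o['position'];a=(o['orientation'][2]-np.pi)%(2*np.pi)
a=a if a<3 else a-2*np.pi
T=[p[0]+110.5*np.cos(a),p[1]+110.5*np.sin(a),a];print(T)
overlay("t3","t3o",T,[670,191.2,.033],160,130,130,130,4.6)
E
```

```text
3.05 [461.1 182.2  96.7] [-3.141e+00 -1.000e-03 -3.111e+00] 11.2 [-1.  -0.  -3.1] [-0.54  0.51  0.08  2.1  -0.08  0.53  1.19]
[-0.0098  0.0175  0.0171] [-0.0006 -0.0009 -0.0032]
0.0 [ 486.07060009  -27.53176489 1275.8977064 ]
[np.float64(571.9941995321083), np.float64(185.7534409419707), np.float64(0.03033088483746127)]
```

View pics/t3o.png

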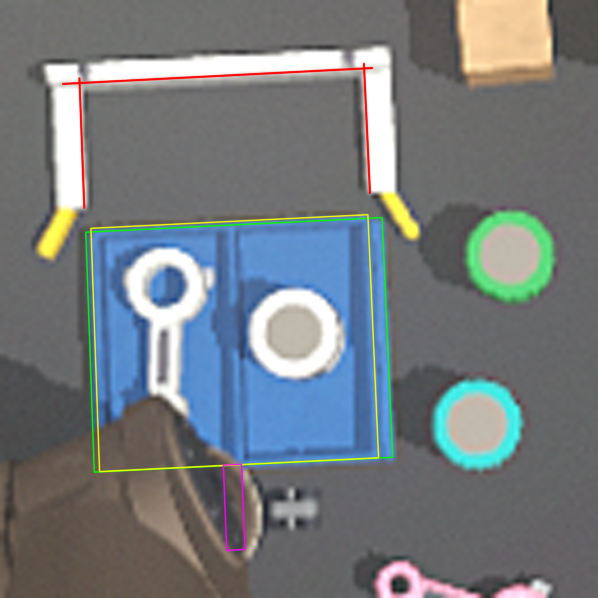

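Request:
arm_command --motion '[{"slide":[-0.03,0.015,0],"delta_rot":[0,0,-0.002],"claw":-1},{"slide":[-0.06,0.03,0],"delta_rot":[0,0,-0.003],"claw":-1},{"slide":[-0.1,0.03,0],"delta_rot":[0,0,-0.003],"claw":-1},{"slide":[-0.15,0.03,0],"delta_rot":[0,0,-0.003],"claw":-1},{"slide":[-0.2,0.03,0],"delta_rot":[0,0,-0.003],"claw":-1},{"slide":[-0.2,0.03,0],"delta_rot":[0,0,-0.003],"claw":-1}]'

```text
clock: 3.6
position: [482.5, 186.8, 97.0]
orientation: [3.141, 0.002, -3.108]
wrist_force: [1.7, -0.3, -5.5]
width: 10.9
```

```bash
cat > chk.py <<'E'
import sys
from h import *
from ov import overlay
from cell import sensors
o=sensors.get_obs();p=o['position'];a=(o['orientation'][2]-np.pi)%(2*np.pi)
a=a if a<3 else a-2*np.pi
T=[p[0]+110.5*np.cos(a),p[1]+110.5*np.sin(a),a];print(np.round(T,3), "axis y at x",191.2+.033*(T[0]-670))
overlay(sys.argv[1],sys.argv[1]+"o",T,[670,191.2,.033],160,130,130,130,4.6)
E
python3 go.py 462 184 95 3.1746;  python3 shot.py top t4;python3 chk.py t4
```

```text
3.6 [482.5 186.8  97. ] [ 3.141e+00  2.000e-03 -3.108e+00] 10.9 [ 1.7 -0.3 -5.5] [-0.53  0.54  0.08  2.04 -0.07  0.56  1.2 ]
[ 0.206  -0.021   0.0201] [0.0006 0.0024 0.0009]
0.0 [ 486.07060009  -27.53176489 1275.8977064 ]
[5.92540e+02 1.90487e+02 3.40000e-02] axis y at x 188.6438286447643
```

View pics/t4o.png

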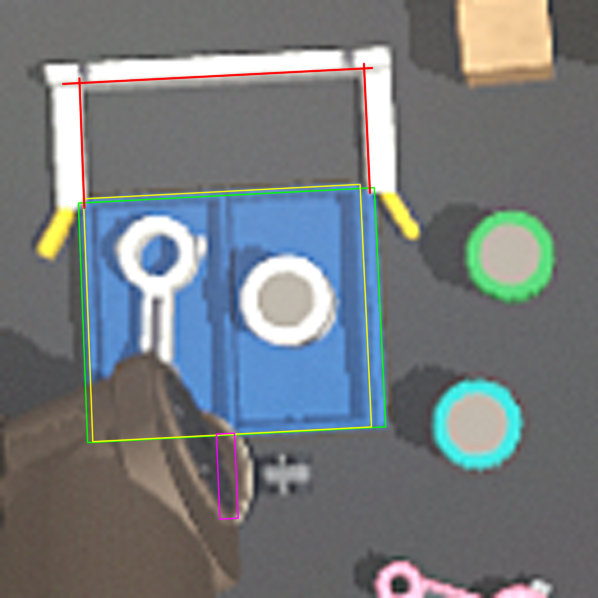

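Request:
arm_command --motion '[{"slide":[-0.06,0,0],"delta_rot":[0,0,0],"claw":-1},{"slide":[-0.12,0,0],"delta_rot":[0,0,0],"claw":-1},{"slide":[-0.18,0,0],"delta_rot":[0,0,0],"claw":-1},{"slide":[-0.24,0,0],"delta_rot":[0,0,0],"claw":-1},{"slide":[-0.3,0,0],"delta_rot":[0,0,0],"claw":-1},{"slide":[-0.36,0,0],"delta_rot":[0,0,0],"claw":-1},{"slide":[-0.4,0,0],"delta_rot":[0,0,0],"claw":-1}]'

```text
clock: 4.23
position: [521.8, 187.9, 96.9]
orientation: [3.142, 0.0, -3.108]
wrist_force: [-1.2, -0.3, -4.8]
width: 10.8
```

```bash
python3 go.py 559.6 187.5 95 3.1746;  python3 shot.py top t5;python3 chk.py t5
```

```text
4.2333 [521.8 187.9  96.9] [ 3.142  0.    -3.108] 10.8 [-1.2 -0.3 -4.8] [-0.5   0.58  0.08  1.95 -0.08  0.61  1.23]
[-0.3772 -0.0165  0.0192] [0.0001 0.0006 0.0008]
0.0 [ 486.07060009  -27.53176489 1275.8977064 ]
[6.32953e+02 1.91594e+02 3.30000e-02] axis y at x 189.97746238129875
```

View pics/t5o.png

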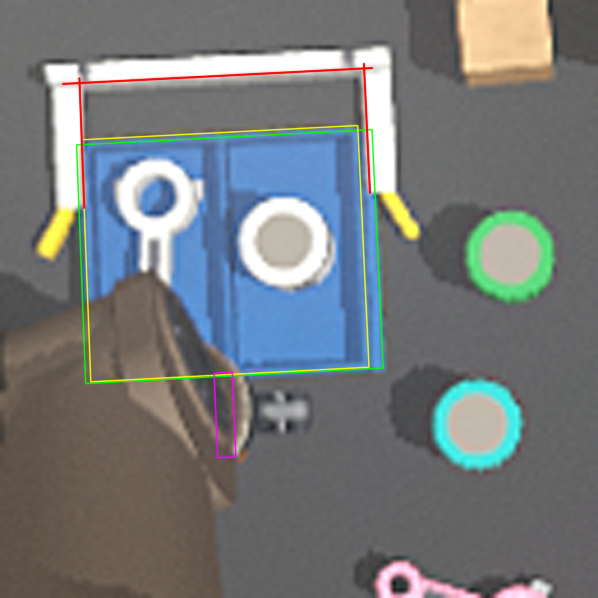

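Request:
arm_command --motion '[{"slide":[-0.06,0,0],"delta_rot":[0,0,0],"claw":-1},{"slide":[-0.12,0,0],"delta_rot":[0,0,0],"claw":-1},{"slide":[-0.18,0,0],"delta_rot":[0,0,0],"claw":-1},{"slide":[-0.23,0,0],"delta_rot":[0,0,0],"claw":-1},{"slide":[-0.28,0,0],"delta_rot":[0,0,0],"claw":-1},{"slide":[-0.32,0,0],"delta_rot":[0,0,0],"claw":-1}]'

```text
clock: 4.78
position: [553.5, 189.0, 96.9]
orientation: [-3.142, 0.0, -3.108]
wrist_force: [-0.8, 0.4, -4.7]
width: 11.3
```

Request:
arm_command --motion '[{"slide":[-0.02,0,0],"delta_rot":[0,0,0],"claw":-1},{"slide":[-0.04,0,0],"delta_rot":[0,0,0],"claw":-1},{"slide":[-0.04,0,0],"delta_rot":[0,0,0],"claw":-1}]'

```text
clock: 5.03
position: [557.3, 189.1, 96.9]
orientation: [3.142, 0.001, -3.108]
wrist_force: [0.1, 0.5, -4.9]
width: 11.2
```

Request:
arm_command --motion '[{"slide":[-0.02,0,0],"delta_rot":[0,0,0],"claw":-1},{"slide":[-0.03,0,0],"delta_rot":[0,0,0],"claw":-1},{"slide":[-0.03,0,0],"delta_rot":[0,0,0],"claw":-1}]'

```text
clock: 5.28
position: [560.0, 189.3, 97.0]
orientation: [3.141, 0.0, -3.108]
wrist_force: [-0.4, -0.6, -4.7]
width: 11.1
```

Request:
arm_command --motion '[{"slide":[-0.015,0,0],"delta_rot":[0,0,0],"claw":-1},{"slide":[-0.03,0,0],"delta_rot":[0,0,0],"claw":-1},{"slide":[-0.03,0,0],"delta_rot":[0,0,0],"claw":-1}]'

```text
clock: 5.53
position: [562.0, 189.7, 96.7]
orientation: [3.141, -0.002, -3.107]
wrist_force: [-4.9, 0.7, -2.4]
width: 10.7
```

```bash
python3 go.py 559.6 187.5 95 3.1746;  python3 shot.py top t6;python3 chk.py t6; python3 shot.py wrist w6
```

```text
5.5333 [562.  189.7  96.7] [ 3.141e+00 -2.000e-03 -3.107e+00] 10.7 [-4.9  0.7 -2.4] [-0.47  0.62  0.08  1.85 -0.08  0.67  1.26]
[ 0.025  -0.0207  0.017 ] [ 0.0002 -0.0023  0.0016]
0.0 [ 486.07060009  -27.53176489 1275.8977064 ]
[6.72443e+02 1.93443e+02 3.40000e-02] axis y at x 191.28063074050735
0.043247570388563306 [476.20542482 187.06625268 166.97672739]
```

View pics/t6o.png

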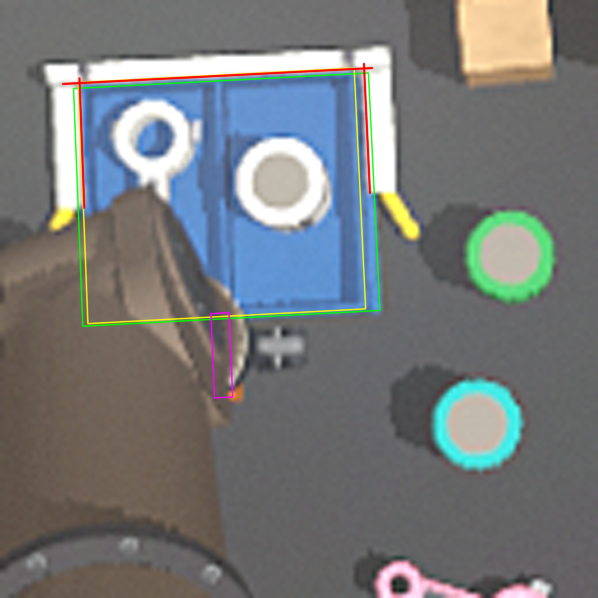

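View pics/w6.png

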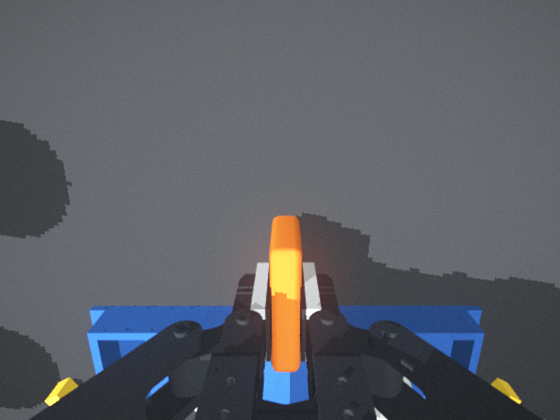

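Request:
arm_command --motion '[{"slide":[-0.015,0,0],"delta_rot":[0,0,0],"claw":-1},{"slide":[-0.02,0,0],"delta_rot":[0,0,0],"claw":-1},{"slide":[-0.02,0,0],"delta_rot":[0,0,0],"claw":-1}]'

```text
clock: 5.88
position: [562.3, 189.9, 96.3]
orientation: [-3.141, -0.005, -3.107]
wrist_force: [-11.5, 1.4, -0.4]
width: 11.0
```

Request:
arm_command --motion '[{"slide":[-0.01,0,0],"delta_rot":[0,0,0],"claw":-1},{"slide":[-0.02,0,0],"delta_rot":[0,0,0],"claw":-1},{"slide":[-0.02,0,0],"delta_rot":[0,0,0],"claw":-1}]'

```text
clock: 6.13
position: [562.5, 190.0, 95.8]
orientation: [-3.141, -0.009, -3.106]
wrist_force: [-16.7, 1.4, 0.5]
width: 10.8
```

Request:
arm_command --motion '[{"slide":[0.035,0,0],"delta_rot":[0,0,0],"claw":-1},{"slide":[0.035,0,0],"delta_rot":[0,0,0],"claw":-0.6},{"slide":[0.035,0,0],"delta_rot":[0,0,0],"claw":-0.2},{"slide":[0.035,0,0],"delta_rot":[0,0,0],"claw":0},{"slide":[0.035,0,0],"delta_rot":[0,0,0],"claw":0},{"slide":[0.035,0,-0.3],"delta_rot":[0,0,0],"claw":0},{"slide":[0.035,0,-0.6],"delta_rot":[0,0,0],"claw":0},{"slide":[0.035,0,-0.95],"delta_rot":[0,0,0],"claw":0}]'

```text
clock: 6.8
position: [563.1, 188.9, 192.2]
orientation: [-3.141, -0.002, -3.108]
wrist_force: [0.0, 0.3, -0.6]
width: 42.3
```

Request:
arm_command --motion '[{"slide":[-0.2,0.1,-0.3],"delta_rot":[0,0,0],"claw":0},{"slide":[-0.5,0.25,-0.5],"delta_rot":[0,0,0],"claw":0},{"slide":[-0.55,0.4,-0.5],"delta_rot":[0,0,0],"claw":0},{"slide":[-0.55,0.4,-0.5],"delta_rot":[0,0,0],"claw":0}]'

```text
clock: 7.13
position: [619.0, 235.0, 243.9]
orientation: [3.138, 0.005, -3.105]
wrist_force: [-1.6, 1.6, -0.8]
width: 42.7
```

```bash
python3 go.py 662 238 200 3.1206;  python3 shot.py wrist w7; python3 shot.py top t7
```

```text
7.1333 [619.  235.  243.9] [ 3.138  0.005 -3.105] 42.7 [-1.6  1.6 -0.8] [-0.51  0.54  0.11  1.56 -0.07  1.04  1.22]
[-0.4283  0.0131  0.4407] [0.0048 0.006  0.0729]
2.06508457526823 [532.81986622 231.95001492 313.62293933]
0.0 [ 486.07060009  -27.53176489 1275.8977064 ]
```

View pics/w7.png

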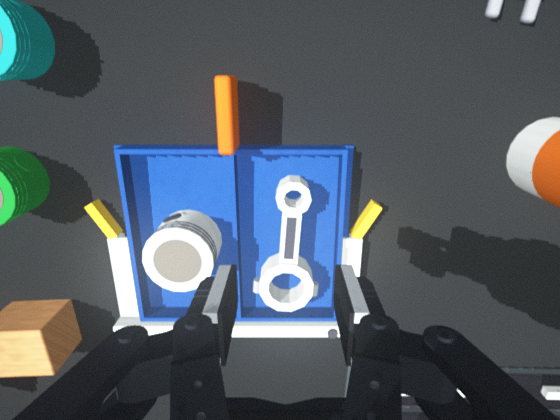

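View pics/t7.png

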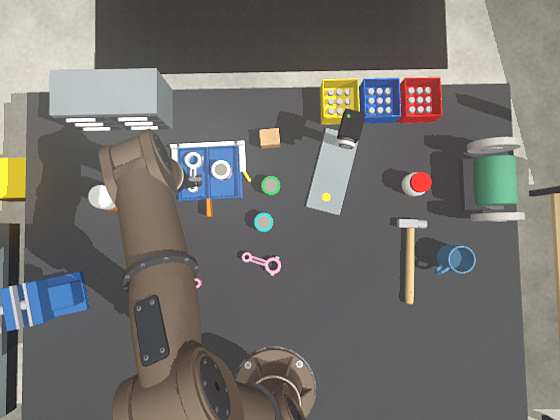

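The tray sits against the back stop, with the rod at about (290,240) and the piston at (181,258) still inside it. The arm was still moving during that picture, so I'll take a settled one and measure the rod from it.

```bash
python3 go.py 662 238 200 3.1206;  python3 shot.py wrist w8; python3 - <<'E'
import os;os.chdir(".")
from ov import overlay
overlay("w8","w8o",[672,192.5,.033],[672,192.5,.033],100,60,280,280,2.1)
import cv2
cv2.imwrite("pics/w8c.png",cv2.resize(cv2.imread("pics/w8.png")[160:330,220:370],None,fx=3.5,fy=3.5,interpolation=cv2.INTER_CUBIC))
E
```

```text
7.2333 [616.9 231.6 241.7] [-3.142 -0.    -3.107] 42.4 [-0.5 -0.5  0.5] [-0.51  0.54  0.11  1.56 -0.07  1.04  1.22]
[-0.4533  0.0484  0.4165] [-0.     -0.0001  0.0712]
0.6096814055906634 [530.955124   228.95468592 311.82199838]
```

View pics/w8o.png

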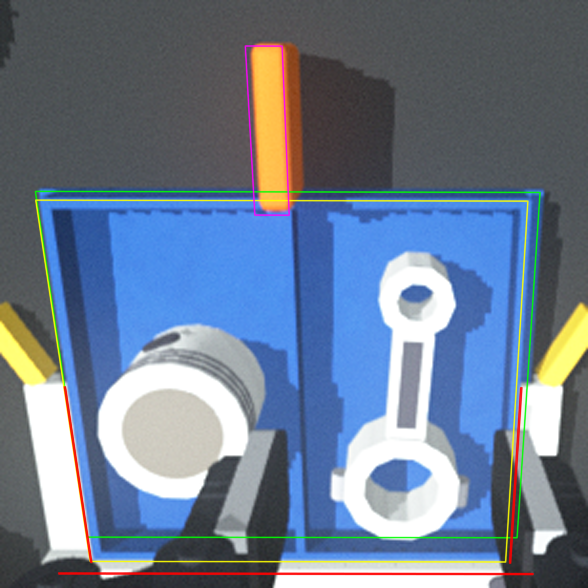

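View pics/w8c.png

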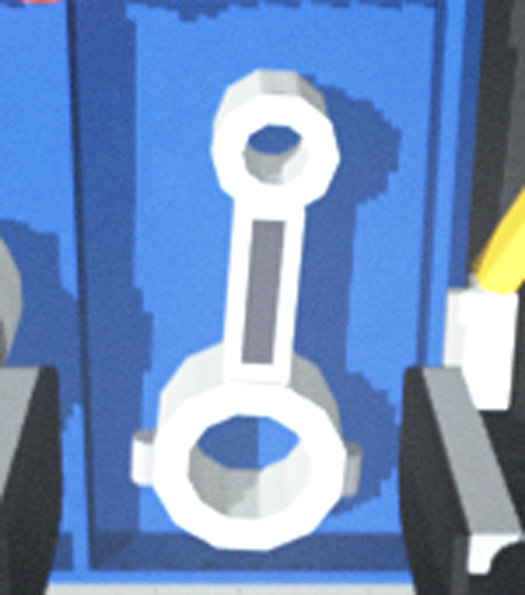

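```bash
python3 - <<'E'
from h import *
import pickle
I=pickle.load(open("w8.pkl","rb"))
P=back(I,crop([(276,150),(250,466)],220,160,3.5),28);print(P,np.linalg.norm(P[0]-P[1]))
d=P[1]-P[0];print("mid",P[0]+d*37/85,"yaw",np.arctan2(d[1],d[0]))
print("shank",back(I,crop([(269,215),(258,370),(263,291)],220,160,3.5),25))
E
python3 go.py 664 239 200 3.107
```

```text
[[625.86179171 243.29786623  28.        ]
 [711.52764141 240.65079453  28.        ]] 85.70673715731785
mid [663.15163217 242.14561149  28.        ] yaw -0.030890135469661305
shank [[643.45560022 242.53880222  25.        ]
 [685.47109715 241.66403358  25.        ]
 [663.60425985 241.97000551  25.        ]]
7.2833 [616.5 230.6 241.3] [-3.141e+00 -1.000e-03 -3.108e+00] 42.8 [-0.6 -1.  -0.1] [-0.51  0.54  0.11  1.57 -0.07  1.04  1.22]
[-0.4776  0.0681  0.413 ] [-0.0011 -0.0011  0.0872]
```

```bash
python3 go.py 663.5 241.5 125 3.1136
```

```text
7.2833 [616.5 230.6 241.3] [-3.141e+00 -1.000e-03 -3.108e+00] 42.8 [-0.6 -1.  -0.1] [-0.51  0.54  0.11  1.57 -0.07  1.04  1.22]
[-0.4741  0.0938  1.163 ] [-0.0011 -0.0011  0.0788]
```

Request:
arm_command --motion '[{"slide":[-0.3,0.06,0.1],"delta_rot":[0,0,0.05],"claw":0},{"slide":[-0.474,0.094,0.4],"delta_rot":[0,0,0.079],"claw":0},{"slide":[-0.474,0.094,0.7],"delta_rot":[0,0,0.079],"claw":0},{"slide":[-0.474,0.094,1],"delta_rot":[0,0,0.079],"claw":0},{"slide":[-0.474,0.094,1],"delta_rot":[0,0,0.079],"claw":0},{"slide":[-0.474,0.094,1],"delta_rot":[0,0,0.079],"claw":0}]'

```text
clock: 7.78
position: [662.6, 240.8, 140.3]
orientation: [-3.139, -0.004, 3.113]
wrist_force: [0.4, -0.3, 1.3]
width: 43.0
```

```bash
python3 go.py 663.5 241.5 82 3.1136;  python3 shot.py wrist w9
```

```text
7.7833 [662.6 240.8 140.3] [-3.139 -0.004  3.113] 43.0 [ 0.4 -0.3  1.3] [-0.49  0.71  0.12  1.52 -0.1   0.92  1.19]
[-0.0114  0.0084  0.5828] [-0.0031 -0.0054 -0.0011]
1.5248723941596154 [576.97163932 243.71206009 210.77677327]
```

View pics/w9.png

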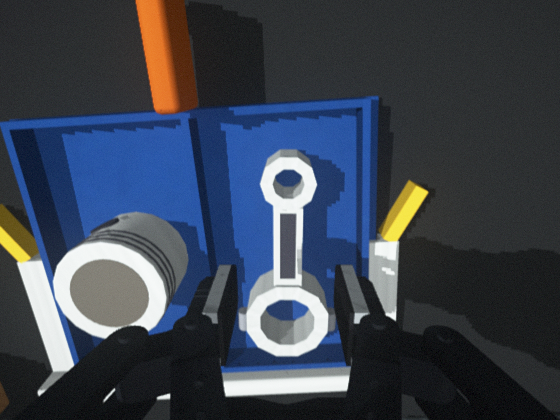

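The shank, at (288,245), is centred between the jaws at 226 and 345 and is parallel to them. I'll lower to a TCP height of 82 mm and grip.

Request:
arm_command --motion '[{"slide":[-0.008,0.01,0.2],"delta_rot":[0,0,0],"claw":0},{"slide":[-0.008,0.01,0.4],"delta_rot":[0,0,0],"claw":0},{"slide":[-0.008,0.01,0.5],"delta_rot":[0,0,0],"claw":0},{"slide":[-0.008,0.01,0.55],"delta_rot":[0,0,0],"claw":0},{"slide":[-0.008,0.01,0.55],"delta_rot":[0,0,0],"claw":0}]'

```text
clock: 8.25
position: [664.9, 243.1, 87.4]
orientation: [3.142, 0.0, 3.113]
wrist_force: [-0.2, 0.4, 0.1]
width: 42.6
```

```bash
python3 go.py 663.5 241.5 82 3.1136;  python3 shot.py wrist w10
```

```text
8.25 [664.9 243.1  87.4] [3.142 0.    3.113] 42.6 [-0.2  0.4  0.1] [-0.49  0.78  0.11  1.54 -0.1   0.83  1.2 ]
[ 0.0133 -0.016   0.054 ] [ 0.      0.0001 -0.0003]
0.42311766365423864 [578.93067018 245.76420839 157.53029523]
```

View pics/w10.png

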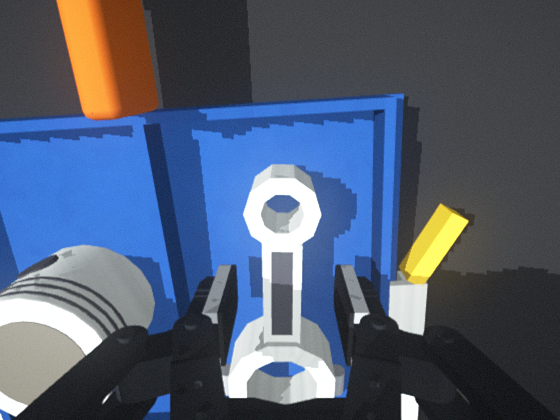

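Request:
arm_command --motion '[{"slide":[0.013,-0.015,0.055],"delta_rot":[0,0,0],"claw":0},{"slide":[0.013,-0.015,0.055],"delta_rot":[0,0,0],"claw":-0.3},{"slide":[0.013,-0.015,0.055],"delta_rot":[0,0,0],"claw":-1},{"slide":[0.013,-0.015,0.055],"delta_rot":[0,0,0],"claw":-1},{"slide":[0.013,-0.015,0.055],"delta_rot":[0,0,0],"claw":-1},{"slide":[0.013,-0.015,0.055],"delta_rot":[0,0,0],"claw":-1}]' --newtons 60

```text
clock: 8.8
position: [663.7, 241.8, 82.1]
orientation: [3.141, 0.001, 3.114]
wrist_force: [-2.2, -1.2, 5.2]
width: 14.2
```

```bash
python3 go.py 663.5 241.5 160 3.1136;  python3 shot.py wrist w11
```

```text
8.8 [663.7 241.8  82.1] [3.141e+00 1.000e-03 3.114e+00] 14.2 [-2.2 -1.2  5.2] [-0.49  0.78  0.11  1.55 -0.1   0.81  1.2 ]
[ 0.0018 -0.0025 -0.7787] [ 0.0003  0.0009 -0.0001]
0.0015730171771792811 [577.76237953 244.40398706 152.22147969]
```

View pics/w11.png

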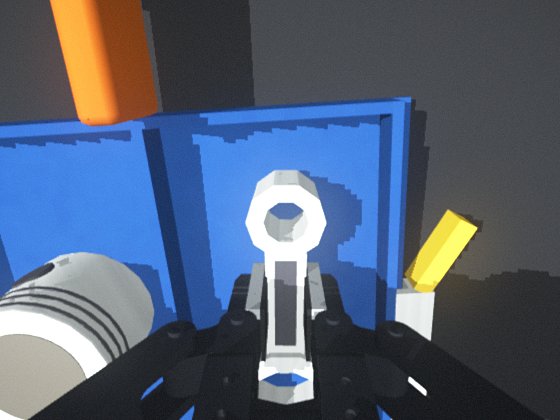

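The grip opening reads 14.2 mm on the 16 mm shank, which matches the reading bias seen on the fin. I'll lift straight up.

Request:
arm_command --motion '[{"slide":[0,0,-0.1],"delta_rot":[0,0,0],"claw":-1},{"slide":[0,0,-0.25],"delta_rot":[0,0,0],"claw":-1},{"slide":[0,0,-0.5],"delta_rot":[0,0,0],"claw":-1},{"slide":[0,0,-0.75],"delta_rot":[0,0,0],"claw":-1},{"slide":[0,0,-1],"delta_rot":[0,0,0],"claw":-1}]'

```text
clock: 9.27
position: [663.0, 241.7, 182.4]
orientation: [-3.141, -0.001, 3.114]
wrist_force: [0.7, -0.2, -1.1]
width: 14.6
```

Request:
arm_command --motion '[{"slide":[0,0,-0.25],"delta_rot":[0,0,0],"claw":-1},{"slide":[0,0,-0.5],"delta_rot":[0,0,0],"claw":-1},{"slide":[0,0,-0.75],"delta_rot":[0,0,0],"claw":-1},{"slide":[0,0,-0.95],"delta_rot":[0,0,0],"claw":-1},{"slide":[0,0,-0.95],"delta_rot":[0,0,0],"claw":-1},{"slide":[0,0,-0.95],"delta_rot":[0,0,0],"claw":-1}]'

```text
clock: 9.77
position: [663.7, 241.9, 277.6]
orientation: [3.141, 0.002, 3.114]
wrist_force: [0.9, -0.5, -3.7]
width: 14.6
```

```bash
python3 go.py 588.5 -176 276 1.299;  python3 shot.py wrist w12; python3 shot.py top t12
```

```text
9.7667 [663.7 241.9 277.6] [3.141e+00 2.000e-03 3.114e+00] 14.6 [ 0.9 -0.5 -3.7] [-0.51  0.59  0.14  1.39 -0.08  1.17  1.18]
[ 0.6348 -4.1981  0.0108] [3.2000e-03 5.0000e-04 2.3105e+00]
1.1731556133552203 [577.62817769 244.47889461 347.61204746]
0.0 [ 486.07060009  -27.53176489 1275.8977064 ]
```

View pics/w12.png

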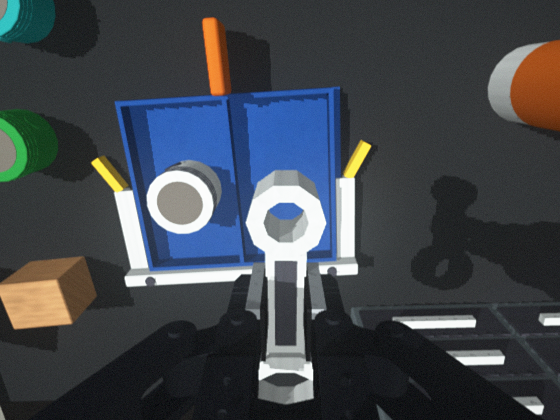

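View pics/t12.png

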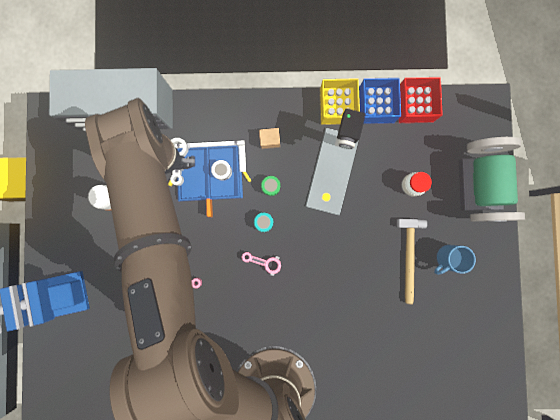

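Lifted: the rod is in the gripper alone, the tray is still against the stop at (209,172) and the piston is standing at (221,170). Next I'll carry the rod to the stand in stages.

Request:
arm_command --motion '[{"slide":[0.12,-0.1,0],"delta_rot":[0,0,0.1],"claw":-1},{"slide":[0.24,-0.28,0],"delta_rot":[0,0,0.22],"claw":-1},{"slide":[0.36,-0.46,0],"delta_rot":[0,0,0.36],"claw":-1},{"slide":[0.48,-0.64,0],"delta_rot":[0,0,0.5],"claw":-1},{"slide":[0.6,-0.82,0],"delta_rot":[0,0,0.64],"claw":-1},{"slide":[0.72,-1,0],"delta_rot":[0,0,0.77],"claw":-1}]'

```text
clock: 10.37
position: [587.1, 142.8, 274.6]
orientation: [-3.139, -0.002, 2.503]
wrist_force: [0.8, -0.1, -2.0]
width: 14.5
```

```bash
python3 go.py 590 44 276 1.904
```

```text
10.3667 [587.1 142.8 274.6] [-3.139e+00 -2.000e-03  2.503e+00] 14.5 [ 0.8 -0.1 -2. ] [-0.53  0.43  0.29  1.68 -0.14  1.05  0.74]
[-0.6119 -0.7764 -0.0128] [-0.0038 -0.0012  0.763 ]
```

Request:
arm_command --motion '[{"slide":[-0.1,-0.13,0],"delta_rot":[0,0,0.13],"claw":-1},{"slide":[-0.2,-0.26,0],"delta_rot":[0,0,0.26],"claw":-1},{"slide":[-0.3,-0.39,0],"delta_rot":[0,0,0.39],"claw":-1},{"slide":[-0.4,-0.52,0],"delta_rot":[0,0,0.52],"claw":-1},{"slide":[-0.5,-0.65,0],"delta_rot":[0,0,0.65],"claw":-1},{"slide":[-0.61,-0.78,0],"delta_rot":[0,0,0.763],"claw":-1}]'

```text
clock: 10.87
position: [590.7, 44.2, 274.8]
orientation: [-3.139, -0.0, 1.904]
wrist_force: [0.0, 0.0, -1.4]
width: 14.4
```

```bash
python3 go.py 590 -45 272 1.299
```

```text
10.8667 [590.7  44.2 274.8] [-3.139 -0.     1.904] 14.4 [ 0.   0.  -1.4] [-0.49  0.43  0.45  1.72 -0.21  1.05  0.37]
[-0.8404 -0.2991  0.0284] [-3.800e-03  6.000e-04  7.709e-01]
```

Request:
arm_command --motion '[{"slide":[-0.14,-0.05,0],"delta_rot":[0,0,0.13],"claw":-1},{"slide":[-0.28,-0.1,0],"delta_rot":[0,0,0.26],"claw":-1},{"slide":[-0.42,-0.15,0.01],"delta_rot":[0,0,0.39],"claw":-1},{"slide":[-0.56,-0.2,0.01],"delta_rot":[0,0,0.52],"claw":-1},{"slide":[-0.7,-0.25,0.02],"delta_rot":[0,0,0.65],"claw":-1},{"slide":[-0.84,-0.3,0.02],"delta_rot":[0,0,0.77],"claw":-1}]'

```text
clock: 11.37
position: [590.4, -44.9, 272.7]
orientation: [-3.139, 0.001, 1.3]
wrist_force: [0.2, -0.9, -3.2]
width: 14.4
```

```bash
python3 go.py 588.6 -134 268 1.299
```

```text
11.3667 [590.4 -44.9 272.7] [-3.139e+00  1.000e-03  1.300e+00] 14.4 [ 0.2 -0.9 -3.2] [-0.44  0.45  0.62  1.73 -0.29  1.06  0.  ]
[-0.8632  0.2212  0.0475] [-0.0035  0.0014  0.0007]
```

Request:
arm_command --motion '[{"slide":[-0.2,0.05,0.01],"delta_rot":[0,0,0],"claw":-1},{"slide":[-0.4,0.1,0.02],"delta_rot":[0,0,0],"claw":-1},{"slide":[-0.6,0.15,0.03],"delta_rot":[0,0,0],"claw":-1},{"slide":[-0.78,0.19,0.045],"delta_rot":[0,0,0],"claw":-1},{"slide":[-0.86,0.22,0.045],"delta_rot":[0,0,0],"claw":-1},{"slide":[-0.86,0.22,0.045],"delta_rot":[0,0,0],"claw":-1}]'

```text
clock: 11.87
position: [589.2, -135.4, 269.0]
orientation: [-3.14, 0.002, 1.301]
wrist_force: [-0.2, -0.7, -2.8]
width: 14.7
```

```bash
python3 go.py 588.8 -176.2 266 1.299; python3 shot.py wrist w13;python3 shot.py scene s13
```

```text
11.8667 [ 589.2 -135.4  269. ] [-3.140e+00  2.000e-03  1.301e+00] 14.7 [-0.2 -0.7 -2.8] [-0.29  0.48  0.62  1.71 -0.31  1.06  0.16]
[-0.3937  0.1052  0.03  ] [-0.0018  0.0021  0.0028]
1.090918819056033 [610.16453649 -53.70969876 338.95473679]
0.0 [1336.12930936 -927.32552654 1255.36161972]
```

View pics/w13.png

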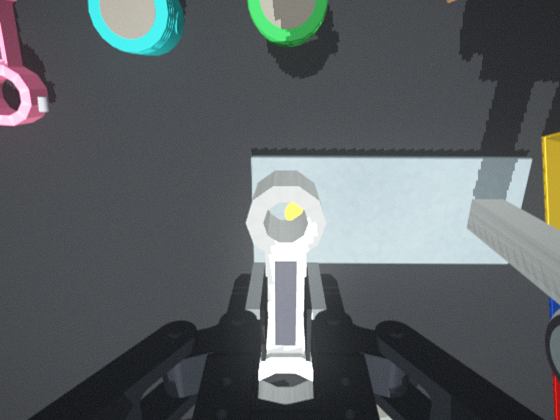

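View pics/s13.png

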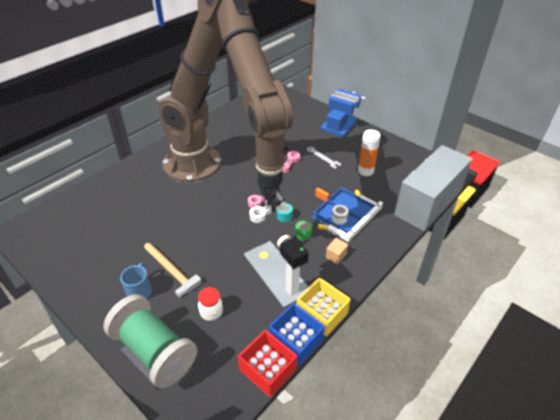

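```bash
python3 - <<'E'
from h import *
import pickle
I=pickle.load(open("w13.pkl","rb"))
P=back(I,[(252,157),(533,158),(254,263),(508,264),(293,211)],8);print(P[:,:2].round(1))
d=P[1]-P[0];print(np.arctan2(d[1],d[0]),np.linalg.norm(d)); d=P[3]-P[2];print(np.arctan2(d[1],d[0]))
R=back(I,[(285,222),(286,345)],212);print("rod axis",R, np.arctan2(*(R[0]-R[1])[[1,0]]))
E
```

```text
[[ 562.3 -110.3]
 [ 810.7 -179.8]
 [ 532.1 -215. ]
 [ 780.6 -284.6]
 [ 584.9 -171.3]]
-0.27263471010858686 257.97333080011424
-0.27297090046862904
rod axis [[ 596.44581214 -102.2394139   212.        ]
 [ 581.89330687 -156.49036536  212.        ]] 1.3087216757475066
```

Request:
arm_command --motion '[{"slide":[-0.1,0.03,0.01],"delta_rot":[0,0,0],"claw":-1},{"slide":[-0.22,0.06,0.02],"delta_rot":[0,0,0],"claw":-1},{"slide":[-0.32,0.085,0.03],"delta_rot":[0,0,0],"claw":-1},{"slide":[-0.39,0.105,0.03],"delta_rot":[0,0,0],"claw":-1},{"slide":[-0.39,0.105,0.03],"delta_rot":[0,0,0],"claw":-1},{"slide":[-0.39,0.105,0.03],"delta_rot":[0,0,0],"claw":-1},{"slide":[-0.39,0.105,0.03],"delta_rot":[0,0,0],"claw":-1}]'

```text
clock: 12.55
position: [589.9, -173.2, 266.9]
orientation: [-3.141, -0.001, 1.305]
wrist_force: [0.1, 0.3, -2.5]
width: 14.2
```

```bash
python3 go.py 588.8 -176.2 266 1.299; python3 shot.py wrist w14;python3 shot.py scene s14;python3 shot.py top t14
python3 - <<'E'
import cv2
a=cv2.imread("pics/t14.png");b=cv2.imread("pics/s14.png")
a=cv2.resize(a[120:240,280:400],None,fx=4,fy=4);b=cv2.resize(b[170:290,210:330],None,fx=4,fy=4)
cv2.imwrite("pics/ab14.png",cv2.resize(cv2.hconcat([a,b]),(800,400)))
E
```

```text
12.55 [ 589.9 -173.2  266.9] [-3.141e+00 -1.000e-03  1.305e+00] 14.2 [ 0.1  0.3 -2.5] [-0.22  0.5   0.62  1.68 -0.32  1.07  0.24]
[-0.0321 -0.0029  0.0086] [-0.0002 -0.0007  0.0075]
0.026316302628174526 [610.54749487 -91.48317801 337.03852493]
0.0 [1336.12930936 -927.32552654 1255.36161972]
0.0 [ 486.07060009  -27.53176489 1275.8977064 ]
```

View pics/ab14.png

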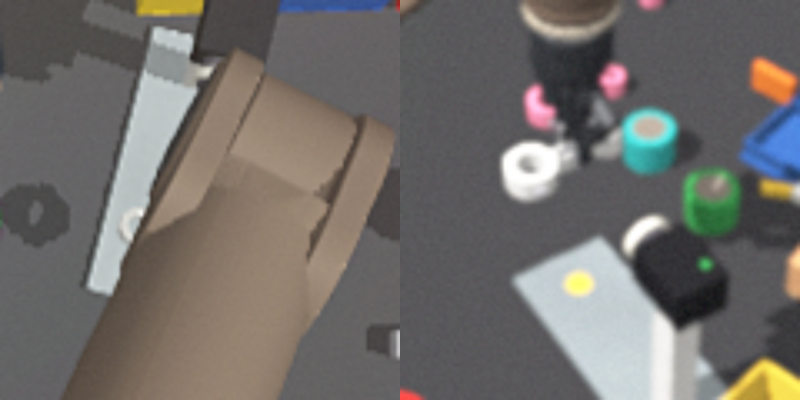

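View pics/w14.png

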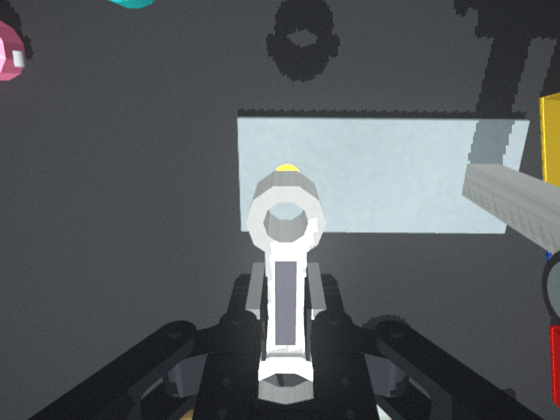

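View pics/t14.png

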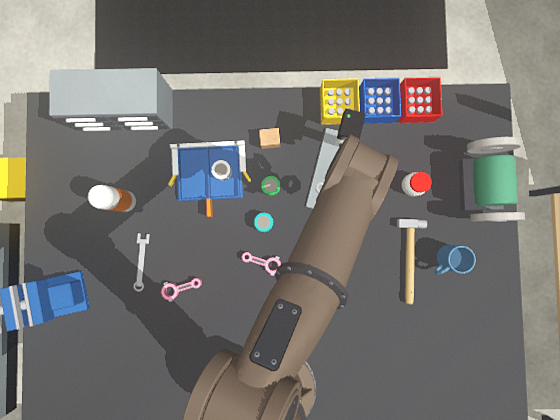

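```bash
python3 - <<'E'
from h import *
import pickle
W=pickle.load(open("w14.pkl","rb"));S=pickle.load(open("s14.pkl","rb"))
P=back(W,[(238,118),(530,121),(242,230),(505,233),(287,164)],8)[:,:2];print(P.round(1))
C=P[0];d=(P[1]-P[0]);d/=np.linalg.norm(d);n=np.array([-d[1],d[0]])
print("yaw",np.arctan2(d[1],d[0]),"corner->spot",(P[0]+45*d-55*n), "spot top edge->centre",P[4]-13*n)
# rod from wrist: end eyes, assuming z=212 top
R=back(W,[(286,222),(285,305)],[212][0]);print("eye (small/big?) centre",R.round(1))
# expected rod
pose=[589.9,-173.2,1.305]
for s in(1,-1):
    print(s,proj(S,loc(pose,[(48*s,0,200),(48*s,0,212),(-37*s,0,212)])).round(1))
from cell import sensors
print(sensors.get_obs()['position'])
E
python3 - <<'E'
import cv2
b=cv2.imread("pics/s14.png")
cv2.imwrite("pics/s14c.png",cv2.resize(b[185:265,225:305],None,fx=7,fy=7,interpolation=cv2.INTER_CUBIC))
E
```

```text
[[ 562.  -110.9]
 [ 810.2 -181.1]
 [ 533.4 -213.8]
 [ 781.  -284.5]
 [ 592.9 -162. ]]
yaw -0.27563930824953053 corner->spot [ 590.33996094 -176.04820686] spot top edge->centre [ 589.37233451 -174.53963195]
eye (small/big?) centre [[ 597.8 -139.2  212. ]
 [ 588.1 -173.5  212. ]]
1 [[274.7 209.5]
 [274.7 206.9]
 [252.  216.9]]
-1 [[249.2 220.9]
 [249.  218.3]
 [271.8 208.1]]
[ 590.00583649 -172.81584297  266.86119814]
```

View pics/s14c.png

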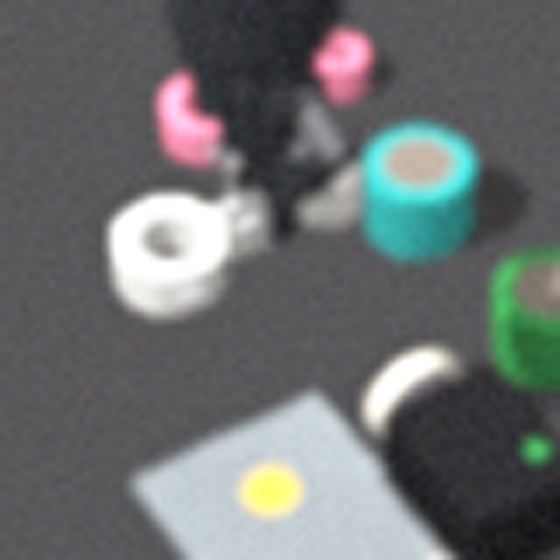

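Request:
arm_command --motion '[{"slide":[-0.015,0,0],"delta_rot":[0,0,0.005],"claw":-1},{"slide":[-0.03,0,0.004],"delta_rot":[0,0,0.008],"claw":-1},{"slide":[-0.03,0,0.004],"delta_rot":[0,0,0.008],"claw":-1},{"slide":[-0.03,0,0.004],"delta_rot":[0,0,0.008],"claw":-1},{"slide":[-0.03,0,0.004],"delta_rot":[0,0,0.008],"claw":-1},{"slide":[-0.03,0,0.004],"delta_rot":[0,0,0.008],"claw":-1},{"slide":[-0.03,0,0.004],"delta_rot":[0,0,0.008],"claw":-1},{"slide":[-0.03,0,0.004],"delta_rot":[0,0,0.008],"claw":-1}]'

```text
clock: 13.37
position: [589.1, -176.3, 266.5]
orientation: [-3.142, -0.0, 1.299]
wrist_force: [-0.1, -0.7, -1.4]
width: 14.3
```

```bash
python3 go.py 589.3 -175.9 266.2 1.299; python3 shot.py top t15; python3 - <<'E'
import os;os.chdir(".")
from ov import overlay
overlay("t15","t15o",[671.5,192,.033],[671.5,192,.033],150,120,150,125,4.6)
from cell import sensors
o=sensors.get_obs();print(o['qvel'].round(4),o['position'])
E
```

```text
13.3667 [ 589.1 -176.3  266.5] [-3.142 -0.     1.299] 14.3 [-0.1 -0.7 -1.4] [-0.21  0.5   0.62  1.68 -0.32  1.07  0.24]
[0.0049 0.001  0.0031] [-0.0001 -0.0002 -0.0006]
0.0 [ 486.07060009  -27.53176489 1275.8977064 ]
[ 0.002  -0.0002  0.0009 -0.0007  0.0016  0.0001  0.    ] [ 589.07302177 -176.40516894  266.50642046]
```

View pics/t15o.png

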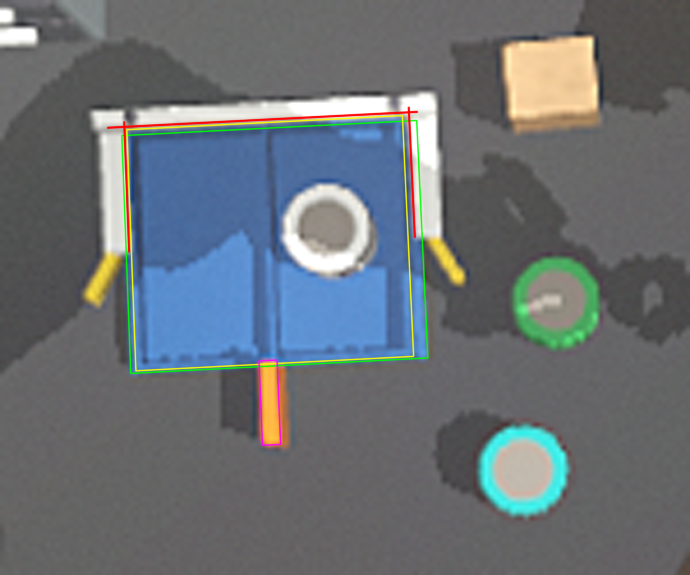

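The tray is flush against the stop and the piston is standing in it. The arm is still, and the rod is at the viewing point. Handing in.

```bash
python3 -c "
from cell import arm;print(arm.hand_in())"
```

```text
the job is handed in; nothing more can be done
None
```

I slid the tray home, picked the grey rod out of it and handed the job in at about 13.4 s with the rod held at the viewing point. No verdict is reported.

- **Tray:** I pushed it until it stalled on the back stop at about 17 N. The last top view shows it flush, with the piston standing in it.
- **Rod position:** The last TCP reading puts the shank middle at about (589, -176, 200) mm. The yellow spot measured about (589.5, -176) mm.
- **Rod angle and stillness:** The rod lies level, and its yaw is square to the stand within about 0.01 rad. The gripper opening stayed at about 14 mm on the 16 mm shank, and the arm was still.
- **Disagreements:** Different camera estimates differed by 2–3 mm for the holder and the rod. In the scene view the rod's big eye came out about 1 px low (roughly 3 mm), measured before the last 3 mm nudge. All of this is inside the 15 mm tolerance.
- **Bystanders:** I did not measure them, but the last top views show none displaced.

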